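Move the micromanipulator to its working station

TASK

The micromanipulator stands at its park station on the slide. Pull up the index plunger knob, slide the carriage towards the light stage, and let the plunger drop fully home in the working hole, which you find by feel; then let go. Never force the carriage against the pin, do not touch the micromanipulator or its pipette, and leave the dish and everything else on the bench where it is.

Things in the scene. Friction and masses are not known exactly. Their poses are not given: they have to be found in the camera images.
- station: Fixed station: aluminium base plate 12 mm thick, x -120..120, y -200..280 mm, with a slide bed and a white light stage on it. Origin at bench height. Its +y is the slide direction, from park towards the light stage. Slide centre line x = -30 mm; bed 76 mm wide, y -155..155, 56 mm high; light stage x -95..55, y 155..280, 62 mm high.
- carriage (a joint): Carriage travel along station +y, m. 0: pin in the park hole (start; 1.3 mm play each way); end stop 0.105. Plate 86 mm wide, top 72 mm above the bench, from 45 mm behind the knob axis to 160 mm ahead; about 3 N friction, stays where left. The only other hole, the working hole, is hidden under the carriage between 0.054 and 0.086, set differently every time.
- plunger (a joint): Knob lift, m. 0: pin home in a hole; 0.007: pin tip just out of the hole, or resting on the smooth index strip between holes; 0.012: upper stop. A damped spring pushes down with 7 N at 0, 10 N at 0.012. With the knob let down on the strip and the carriage pushed on slowly (10 to 20 mm/s), the pin drops in by itself at the working hole and the carriage stops dead.
- knob (a point): Centre of the black fluted round plunger knob: 28 mm diameter, 20 mm high, axis vertical, 104 mm above the bench when home, over a neck 20 mm across and 6 mm high and a hex steel body 26 mm across on the carriage. At the start at station x -30, y -90 mm. Pulled straight up, not turned. Pushed sideways it carries the carriage along.
- pin: Steel index pin below the knob, 9 mm diameter, flat tip, fixed to the knob, reaching 7 mm into an 11.6 mm hole when home; hidden in the carriage. Origin on the knob's axis at bench height (z = 0 when home). More than about 35 N on it bends it.
- manipulator: Three-axis micromanipulator riding on the front of the carriage: stack of slides 64 x 60 mm, 138 mm tall, with micrometer heads and a thin pipette holder reaching forward and down. Origin: centre of its underside, 122 mm ahead (+y) of the knob's axis, 72 mm above the bench; its rear face is 92 mm ahead of the knob's axis. Fragile: not to be touched.
- pipette_tip (a point): Tip of the glass pipette, 238 mm ahead (+y) of the knob's axis and 10 mm towards station +x, 89 mm above the bench; it goes over the dish.
- dish: Loose clear dish, 60 mm diameter, 11 mm high, on the light stage. Origin: centre of its underside.
- capillary_box: Loose clear box with white lid, 45 x 85 x 28 mm, on the base plate behind (+x) the slide. Origin: centre of its underside.
- hex_driver: Loose black-handled driver, 150 mm long, lying on the base plate behind (+x) the slide. Origin: under its middle.
- wash_bottle_a: Loose white wash bottle, 62 mm diameter, 185 mm tall with its blue spout, on the bench. Origin: centre of its underside.
- wash_bottle_b: Second wash bottle, the same.
- tip_box: Loose blue pipette-tip box, 85 x 120 x 67 mm, on the bench. Origin: centre of its underside.
- media_bottle: Loose jar with orange cap, 60 mm diameter, 110 mm tall, on the bench. Origin: centre of its underside.
- tube_rack: Loose white rack with glass tubes, 60 x 140 x 92 mm, on the bench. Origin: centre of its underside.

How it is judged (in metres and radians):
At the end, for the whole second after the job is handed in: The carriage stands at the working station (travel over 45 mm) at rest, with the plunger fully home in the working hole (lift under 2 mm), and the dish is still in its place on the light stage (within 10 mm) (value of joint carriage above 0.045 m and value of joint plunger below 0.002 m and velocity of joint carriage between -0.005 and 0.005 m/s and distance of dish from where it was at the start of the episode below 0.01 m); the robot touches nothing.
It fails at once if the carriage is forced against the plunger pin (more than 35 N on the pin) (contact force between pin and anything else above 35 N).
It fails at once if the robot touches the micromanipulator or its pipette (contact force between manipulator and the arm above 1 N or contact force between manipulator and the fingers above 1 N).
It fails at once if the dish is shifted by more than 10 mm (distance of dish from where it was at the start of the episode above 0.01 m).
It fails at once if a bystander is shifted by more than 20 mm (distance of any of capillary_box, hex_driver, wash_bottle_a, wash_bottle_b, tip_box, media_bottle, tube_rack from where it was at the start of the episode above 0.02 m).
It also fails if it takes over 48 s, if anything falls off the work surface, if the arm or the gripper's body presses on something with over 40 N, if the wrist force passes 120 N, or if a joint passes its speed limit or range.

ROBOT

A 6-joint arm with a two-finger parallel gripper is mounted at the origin on the work surface. World frame = base frame: x ahead of the robot, y to its left, z up, the work surface at z = 0. Lengths are in m, angles in degrees, forces in N, time in s.
With the tool pointing down it reaches from about 0.275 to 0.75 m from the base axis. Payload 10.2 kg.
Tool frame: the origin (TCP) lies on the mounting face of the last link; the fingertips stand 173 mm ahead of it and the grasp point (between the pads) lies 155 mm ahead of it; z points along the fingers, y is the line along which they close (so a half turn about z gives the same grasp; the last joint's range is limited). The gripper opens to 85 mm and grips with 20 to 120 N. Pads are 22 mm wide; open, the fingers measure 114 mm over their backs; the gripper's body (76 mm by 85 mm) begins 54 mm behind the grasp point. The pads swing forward as they close: fully open they stand 13 mm farther back than shut.
Start: joints at [51.486, 17.928, 85.812, -0, 76.261, -12.8], TCP at [0.228, 0.473, 0.405] pointing down, gripper open.
Joint ranges: [-168.41, 168.41], [-55.51, 124.54], [10.69, 146.95], [-70.63, 250.63], [1, 178], [-165.06, 165.06]. Speed limits (degrees/s): [136.94, 136.94, 172.46, 180, 180, 180].

INTERFACE

Orientations are given as a 3x3 rotation matrix whose columns are the frame's x, y, z axes.
In Python, from rig import arm gives the robot as it stands.
- The arm moves only by the tool move_arm, never from a script. Its argument "steps" is a list of rows, each an object with "offset": the shift along the tool's x, y, z in m, a list of three; "yaw": the turn about the tool's z in degrees; "grip": the closure, from 0 (fully open) to 1 (shut). A call has 1 to 5 rows; each row is the pose to reach, as a shift and turn from the pose commanded when the call began, along the tool's axes at that moment; what a row does not reach only later rows make up. A row lasts 1/12 s, in which the tool goes at most 41.7 mm and 7.16 degrees, less where a joint would pass 70% of its speed; a pose out of reach is approached as far as the arm can. A call with a gripper value outside its range is refused whole. The fingers move at their own pace and stop on an object; the grip force is fixed at half the most. Time passes only in rows, so rows that repeat a pose let the fingers close. It gives the time, the measured TCP pose, the force, the opening and the grip force at its end, in the units of the state.
- arm.observe(): the state, without advancing time (a new reading comes with each control period).
- arm.capture(name): name is "side" or "top" or "wrist"; returns a dict with "color" (384x512x3 uint8, blue, green, red), "K" (3x3 intrinsics, pixels), "world_from_camera" (4x4, takes a point from camera to world coordinates). Camera axes: x right, y up, looking along -z (the intrinsics and any distortion apply to the point x, -y, -z); pixel columns grow to the right and rows downward; lengths in m; the calibration is good to about 2 mm. A picture is of the moment at which its call begins. There is no depth.
- arm.close_job(): hands the job in; it is judged then, once.
The state is a dict: "t": time; "joint_pos": joint angles; "joint_velocities": joint speeds; "joint_efforts": joint torques, N m; "tool_pos": TCP position; "eef_rot": TCP orientation; "force": force on the tool from outside, world axes, zero at the start; "moment": the same for the moment, N m; "width": finger opening in m; "gripper_force": force on a finger pad.
Only numpy, scipy, OpenCV 4.12 (cv2) and the standard library are available. Lean on these libraries where they do the work, as an engineer would, in place of code of your own. Each camera call takes 0.05 s, during which the arm holds its last target. There are 200 camera calls.

## Working session

There is one attempt and no reset: what is moved stays moved. The work goes in short steps, Python scripts to look and compute and a tool call to move; the robot and the scene stay as the last step left them, time stands still between calls to the robot, and variables do not carry over. Pictures are saved under pics/ and viewed, at most 10 in all, crops included, and the job is handed in when it is done.

Besides the shell and the picture viewer there is one more tool, called after "Call:" by a JSON object that holds its "name" and its "arguments". move_arm: Moves the arm, as the interface text tells. Its arguments: {"type":"object","properties":{"steps":{"type":"array","items":{"type":"object","properties":{"offset":{"type":"array","items":{"type":"number"}},"yaw":{"type":"number"},"grip":{"type":"number"}}}}},"required":["steps"]}

```bash
mkdir -p pics
cat > h.py <<'E'
import numpy as np,cv2
from rig import arm
def ray(c,u,v):
    K=c["K"];T=np.array(c["world_from_camera"]);d=np.linalg.inv(K)@[u,v,1];d=np.array([d[0],-d[1],-d[2]])
    return T[:3,3],T[:3,:3]@d
def onz(c,u,v,z):
    o,d=ray(c,u,v);return o+d*(z-o[2])/d[2]
E
python3 - <<'E'
from h import *
import pickle
C={}
for n in("top","side"):
    C[n]=arm.capture(n);cv2.imwrite(f"pics/{n}0.png",C[n]["color"]);print(n,C[n]["K"],C[n]["world_from_camera"].round(3) if hasattr(C[n]["world_from_camera"],'round') else C[n]["world_from_camera"])
pickle.dump(C,open("c0.pkl","wb"))
s=arm.observe();print(s)
E
```

```text
top [[360.45027644   0.         255.8761472 ]
 [  0.         360.45027644 186.49129603]
 [  0.           0.           1.        ]] [[ 1.000e-03  9.950e-01 -1.000e-01  4.200e-01]
 [-1.000e+00  0.000e+00 -6.000e-03  2.000e-02]
 [-6.000e-03  1.000e-01  9.950e-01  1.171e+00]
 [ 0.000e+00  0.000e+00  0.000e+00  1.000e+00]]
side [[411.22939124   0.         243.01067681]
 [  0.         411.22939124 185.88991143]
 [  0.           0.           1.        ]] [[ 0.855  0.294 -0.427 -0.061]
 [-0.518  0.492 -0.699 -0.979]
 [ 0.005  0.819  0.573  0.911]
 [ 0.     0.     0.     1.   ]]
{'t': 0.1, 'joint_pos': array([ 5.14861274e+01,  1.79575436e+01,  8.58505373e+01, -1.07228237e-03,
        7.62592542e+01, -1.28001756e+01]), 'joint_velocities': array([-0.02489068, -0.06623407, -0.06610045, -0.0166723 , -0.05576135,
        0.03104965]), 'joint_efforts': array([ 2.69124794e-03, -4.12898934e+01, -2.60140228e+01, -1.02023962e-04,
        3.03885572e-03, -7.94767431e-06]), 'tool_pos': array([0.22777999, 0.4729801 , 0.40417473]), 'eef_rot': array([[-9.00975172e-01,  4.33870054e-01, -7.17589288e-04],
       [ 4.33870580e-01,  9.00974724e-01, -9.30879205e-04],
       [ 2.42649200e-04, -1.15003993e-03, -9.99999309e-01]]), 'force': array([-0.3392723 ,  0.45383486,  0.62760624]), 'moment': array([-0.00362425, -0.0061343 ,  0.04079859]), 'gripper_force': 0.0, 'width': 0.08519418649844757}
```

View pics/top0.png

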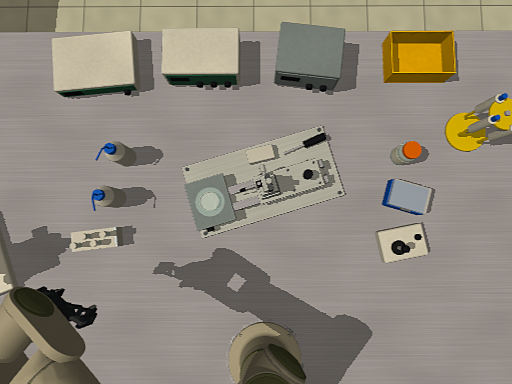

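View pics/side0.png

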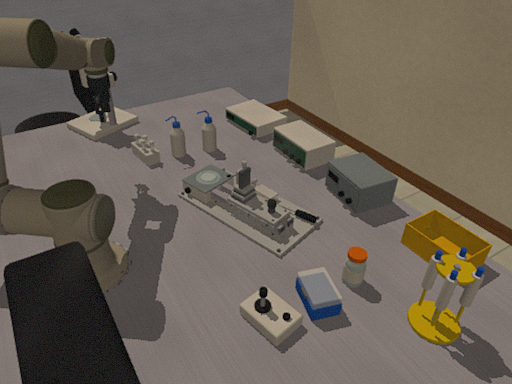

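The top view shows the station at the centre: plate corners near (183,167), (323,126), (345,194) and (206,237). The knob is at about (308,174) and the dish at (209,201). In the side view the knob is at about (271,204). Next I'll measure the knob and the slide axis.

Run:
```python
from h import *
import pickle
C=pickle.load(open("c0.pkl","rb"))
for n,(u,v),w in(("top",(308,174),14),("side",(271,204),16)):
    im=C[n]["color"];g=im.max(2)[v-w:v+w,u-w:u+w]
    m=(g<60).astype(np.uint8)
    k,l,s,c=cv2.connectedComponentsWithStats(m)
    for i in range(1,k):
        if s[i,4]>8: print(n,s[i]+[u-w,v-w,0,0,0],c[i]+[u-w,v-w], onz(C[n],*(c[i]+[u-w,v-w]),.114 if n=="top" else .104).round(4))
t=C["top"]
# plate corners at z=.012 ; fit rect by bright mask
P=np.array([onz(t,*p,.012)[:2] for p in((183,167),(323,126),(345,194),(206,237))]);print(P.round(3))
for i in range(4): print(np.linalg.norm(P[i]-P[(i+1)%4]).round(3))
a=(P[0]-P[1])+(P[3]-P[2]);a/=np.linalg.norm(a);print("ydir",a,np.degrees(np.arctan2(a[1],a[0])))
x=np.array([a[1],-a[0]]);cen=P.mean(0)-.04*a; print("knob pred",cen-.03*x-.09*a,"origin",cen)
A=cv2.resize(t["color"][115:245,175:355],None,fx=4.4,fy=4.4,interpolation=cv2.INTER_CUBIC)
cv2.imwrite("pics/topc.png",A)
```

```text
top [303 170  10   9  73] [307.68493151 173.93150685] [ 0.5643 -0.1269  0.114 ]
side [268 199   8  14  96] [271.32291667 205.36458333] [ 0.5617 -0.1341  0.104 ]
[[ 0.601  0.264]
 [ 0.737 -0.193]
 [ 0.513 -0.26 ]
 [ 0.375  0.186]]
0.477
0.234
0.467
0.239
ydir [-0.29004086  0.95701426] 106.8604022447026
knob pred [ 0.56556563 -0.1340805 ] origin [ 0.56817238 -0.03924799]
```

View pics/topc.png

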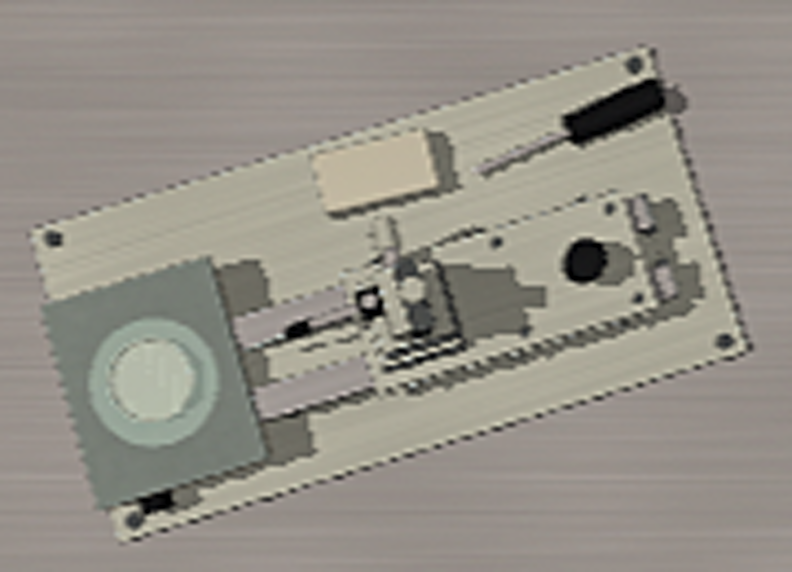

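The zoomed crop shows the knob at crop (585,261), which is (308,174) in the full image, with free space around it. The plate edges (0.47 × 0.24 m) and both views agree to within a few mm. The knob is near (0.564, -0.130) and station +y is about (-0.290, 0.957). I'll move above it for a wrist view.

Call:
{"name": "move_arm", "arguments": {"steps": [{"offset":[-0.033,-0.023,-0.008]},{"offset":[-0.066,-0.046,-0.016]},{"offset":[-0.099,-0.07,-0.024]},{"offset":[-0.132,-0.093,-0.03]},{"offset":[-0.166,-0.117,-0.03]}]}}

```text
invalid input
```

Call:
{"name": "move_arm", "arguments": {"steps": [{"offset":[-0.033,-0.023,0]},{"offset":[-0.066,-0.046,0]},{"offset":[-0.099,-0.07,0]},{"offset":[-0.132,-0.093,0]},{"offset":[-0.166,-0.117,0]}]}}

```text
invalid input
```

Call:
{"name": "move_arm", "arguments": {"steps": [{"offset":[-0.033,-0.023,0]},{"offset":[-0.066,-0.046,0]},{"offset":[-0.099,-0.07,0]},{"offset":[-0.132,-0.093,0]},{"offset":[-0.166,-0.117,0]}]}}

```text
invalid input
```

Call:
{"name": "move_arm", "arguments": {"steps": [{"offset":[-0.033,-0.023,0],"yaw":7},{"offset":[-0.067,-0.046,0],"yaw":14},{"offset":[-0.067,-0.046,0],"yaw":21},{"offset":[-0.067,-0.046,0],"yaw":28},{"offset":[-0.067,-0.046,0],"yaw":35}]}}

```text
invalid input
```

Call:
{"name": "move_arm", "arguments": {"steps": [{"offset":[0,0,0],"yaw":6.2},{"offset":[0,0,0],"yaw":12.4},{"offset":[0,0,0],"yaw":12.4},{"offset":[0,0,0],"yaw":12.4}]}}

```text
invalid input
```

Run:
```python
from h import *
import pickle
c=arm.capture("wrist");pickle.dump(c,open("w1.pkl","wb"));cv2.imwrite("pics/w1.png",c["color"])
s=arm.observe();print(s["t"],s["tool_pos"],s["eef_rot"].round(4),s["force"],s["joint_pos"]);print(c["world_from_camera"].round(3),c["K"])
```

```text
0.15 [0.22778236 0.47299543 0.40426585] [[-9.010e-01  4.339e-01 -6.000e-04]
 [ 4.339e-01  9.010e-01 -7.000e-04]
 [ 2.000e-04 -9.000e-04 -1.000e+00]] [ 0.0284201  -0.4404183   0.17987945] [ 5.14866172e+01  1.79532539e+01  8.58425069e+01  1.31191998e-03
  7.62595456e+01 -1.27990921e+01]
[[ 0.435 -0.853 -0.288  0.153]
 [ 0.9    0.412  0.14   0.51 ]
 [-0.001 -0.32   0.947  0.374]
 [ 0.     0.     0.     1.   ]] [[324.51064117   0.         254.71885446]
 [  0.         324.51064117 195.65095746]
 [  0.           0.           1.        ]]
```

View pics/w1.png

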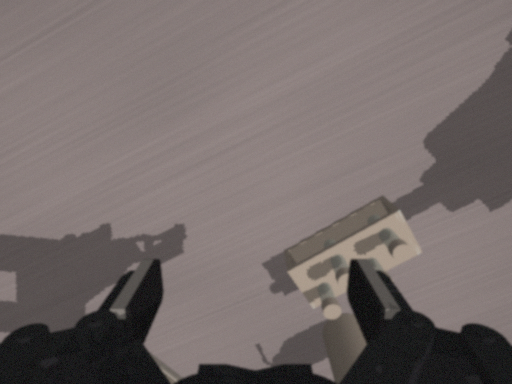

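The arm hasn't moved yet; the view shows the tube rack below at (350,265). The rows probably need all three fields, so I'll resend them that way.

Call:
{"name": "move_arm", "arguments": {"steps": [{"offset":[-0.033,-0.023,-0.008],"yaw":0,"grip":0},{"offset":[-0.066,-0.046,-0.016],"yaw":0,"grip":0},{"offset":[-0.099,-0.07,-0.024],"yaw":0,"grip":0},{"offset":[-0.132,-0.093,-0.03],"yaw":0,"grip":0},{"offset":[-0.166,-0.117,-0.03],"yaw":0,"grip":0}]}}

```text
t: 0.57
tool_pos: [0.3269, 0.294, 0.4357]
eef_rot: [[-0.901, 0.433, 0.002], [0.433, 0.901, 0.001], [-0.001, 0.002, -1.0]]
force: [1.7, 0.5, 0.8]
width: 0.0855
gripper_force: 0.0
```

Call:
{"name": "move_arm", "arguments": {"steps": [{"offset":[-0.033,-0.023,0],"yaw":0,"grip":0},{"offset":[-0.066,-0.046,0],"yaw":0,"grip":0},{"offset":[-0.099,-0.07,0],"yaw":0,"grip":0},{"offset":[-0.132,-0.093,0],"yaw":0,"grip":0},{"offset":[-0.166,-0.117,0],"yaw":0,"grip":0}]}}

```text
t: 0.98
tool_pos: [0.4258, 0.1162, 0.4347]
eef_rot: [[-0.901, 0.434, 0.0], [0.434, 0.901, 0.0], [-0.0, 0.0, -1.0]]
force: [1.5, 0.9, 0.1]
width: 0.0855
gripper_force: 0.0
```

Call:
{"name": "move_arm", "arguments": {"steps": [{"offset":[-0.033,-0.023,0],"yaw":0,"grip":0},{"offset":[-0.066,-0.046,0],"yaw":0,"grip":0},{"offset":[-0.099,-0.07,0],"yaw":0,"grip":0},{"offset":[-0.132,-0.093,0],"yaw":0,"grip":0},{"offset":[-0.166,-0.117,0],"yaw":0,"grip":0}]}}

```text
t: 1.4
tool_pos: [0.5247, -0.0613, 0.4345]
eef_rot: [[-0.901, 0.434, -0.0], [0.434, 0.901, 0.0], [0.0, 0.0, -1.0]]
force: [0.5, 0.0, 0.5]
width: 0.0854
gripper_force: 0.0
```

Call:
{"name": "move_arm", "arguments": {"steps": [{"offset":[-0.033,-0.023,0],"yaw":7,"grip":0},{"offset":[-0.067,-0.046,0],"yaw":14,"grip":0},{"offset":[-0.067,-0.046,0],"yaw":21,"grip":0},{"offset":[-0.067,-0.046,0],"yaw":28,"grip":0},{"offset":[-0.067,-0.046,0],"yaw":35,"grip":0}]}}

```text
t: 1.82
tool_pos: [0.5648, -0.1306, 0.4339]
eef_rot: [[-0.483, 0.876, -0.001], [0.876, 0.483, 0.001], [0.001, -0.001, -1.0]]
force: [-1.0, -0.5, -0.7]
width: 0.0855
gripper_force: 0.0
```

Call:
{"name": "move_arm", "arguments": {"steps": [{"offset":[0,0,0],"yaw":6.2,"grip":0},{"offset":[0,0,0],"yaw":12.4,"grip":0},{"offset":[0,0,0],"yaw":12.4,"grip":0},{"offset":[0,0,0],"yaw":12.4,"grip":0}]}}

```text
t: 2.15
tool_pos: [0.5646, -0.1298, 0.4345]
eef_rot: [[-0.294, 0.956, -0.0], [0.956, 0.294, 0.0], [0.0, -0.0, -1.0]]
force: [0.1, -0.2, 0.4]
width: 0.0855
gripper_force: 0.0
```

Run:
```python
from h import *
import pickle
c=arm.capture("wrist");pickle.dump(c,open("w1.pkl","wb"));cv2.imwrite("pics/w2.png",c["color"])
s=arm.observe();print(s["t"],s["tool_pos"],s["eef_rot"].round(4),s["force"],s["joint_pos"]);print(c["world_from_camera"].round(3))
```

```text
2.2 [ 0.56461452 -0.1297875   0.43452428] [[-2.938e-01  9.559e-01 -3.000e-04]
 [ 9.559e-01  2.938e-01  1.000e-04]
 [ 2.000e-04 -2.000e-04 -1.000e+00]] [-1.3659238  -0.58593504  0.40770389] [-2.45263160e+01  2.38670607e+01  7.29994428e+01  6.46210586e-04
  8.31517780e+01 -4.16104860e+01]
[[ 0.956 -0.277 -0.093  0.541]
 [ 0.292  0.906  0.306 -0.05 ]
 [-0.001 -0.32   0.947  0.404]
 [ 0.     0.     0.     1.   ]]
```

View pics/w2.png

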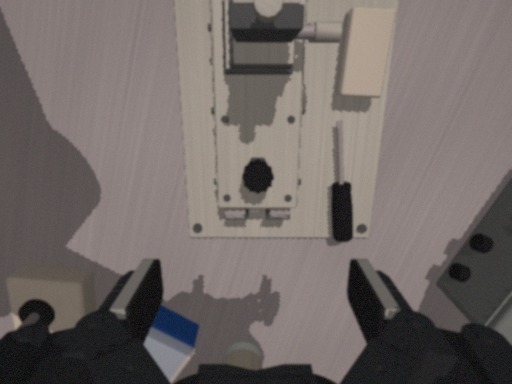

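The wrist view shows the knob at (258,176), the plate's rear corners at (190,237) and (368,237), and the manipulator's rear at y ≈ 72. The knob lies clear of everything.

Run:
```python
from h import *
import pickle
c=pickle.load(open("w1.pkl","rb"));t=pickle.load(open("c0.pkl","rb"))
im=c["color"];m=np.zeros(im.shape[:2],np.uint8);m[150:200,235:285]=(im.max(2)[150:200,235:285]<45)
k,l,s,ce=cv2.connectedComponentsWithStats(m);i=1+s[1:,4].argmax();print(s[i],ce[i])
# triangulate the knob from three views
R=[ray(c,*ce[i]),ray(t["top"],307.7,173.9),ray(t["side"],271.3,205.4)]
A=0;b=0
for o,d in R:
    d=d/np.linalg.norm(d);M=np.eye(3)-np.outer(d,d);A=A+M;b=b+M@o
X=np.linalg.solve(A,b);print("tri",X,[np.linalg.norm(np.cross(X-o,d/np.linalg.norm(d))).round(4) for o,d in R])
print("wrist z.104/.114",onz(c,*ce[i],.104),onz(c,*ce[i],.114))
L=[onz(c,u,v,.012)[:2] for u,v in((190,237),(368,237),(176,0),(397,0))]
print([p.round(4) for p in L])
for a,b2 in((0,1),(0,2),(1,3)):
    d=L[b2]-L[a];print(np.degrees(np.arctan2(d[1],d[0])),np.linalg.norm(d))
x=(L[1]-L[0]);x/=np.linalg.norm(x);y=np.array([-x[1],x[0]]);mid=(L[0]+L[1])/2;print("pred knob",mid-.03*x+.11*y)
# carriage edges
for a,b2,z in(((218,206),(210,0),.072),((296,206),(305,60),.072)):
    d=onz(c,*b2,z)-onz(c,*a,z);print("carr",np.degrees(np.arctan2(d[1],d[0])))
```

```text
[244 160  28  32 680] [257.27205882 175.89411765]
tri [ 0.56646282 -0.12852595  0.09828761] [np.float64(0.0005), np.float64(0.0006), np.float64(0.0006)]
wrist z.104/.114 [ 0.56637841 -0.12677207  0.104     ] [ 0.56551596 -0.12419987  0.114     ]
[array([ 0.5135, -0.2571]), array([ 0.7401, -0.1877]), array([0.4352, 0.0085]), array([0.659 , 0.0768])]
17.028624255884235 0.23701240871641288
106.41709862219201 0.27684711874480006
107.0458992914403 0.27668534619644597
pred knob [ 0.56586326 -0.12599864]
carr 107.01545110980105
carr 106.02566890286198
```

The knob is at (0.566, -0.1275), with rays agreeing to under 1 mm, and the slide is at 106.9°. That matches the tool yaw. I'll descend and grip across the slide.

Call:
{"name": "move_arm", "arguments": {"steps": [{"offset":[0.002,0.002,0.035],"yaw":0,"grip":0},{"offset":[0.002,0.002,0.07],"yaw":0,"grip":0},{"offset":[0.002,0.002,0.105],"yaw":0,"grip":0},{"offset":[0.002,0.002,0.13],"yaw":0,"grip":0},{"offset":[0.002,0.002,0.145],"yaw":0,"grip":0}]}}

```text
t: 2.62
tool_pos: [0.5653, -0.127, 0.2864]
eef_rot: [[-0.293, 0.956, -0.004], [0.956, 0.293, 0.002], [0.003, -0.003, -1.0]]
force: [0.2, -1.0, -0.4]
width: 0.0853
gripper_force: 0.0
```

Call:
{"name": "move_arm", "arguments": {"steps": [{"offset":[0,0,0.01],"yaw":0,"grip":0},{"offset":[0,0,0.02],"yaw":0,"grip":0},{"offset":[0,0,0.027],"yaw":0,"grip":0},{"offset":[0,0,0.027],"yaw":0,"grip":0.3},{"offset":[0,0,0.027],"yaw":0,"grip":0.5}]}}

```text
t: 3.03
tool_pos: [0.5661, -0.1274, 0.2632]
eef_rot: [[-0.291, 0.957, 0.001], [0.957, 0.291, -0.0], [-0.0, 0.001, -1.0]]
force: [0.1, -0.3, -0.1]
width: 0.0641
gripper_force: 0.0
```

Run:
```python
from h import *
c=arm.capture("wrist");s=arm.observe();print(s["t"],s["tool_pos"],s["force"],s["width"],s["gripper_force"])
cv2.imwrite("pics/w3.png",c["color"])
```

```text
3.0833 [ 0.56614374 -0.12740378  0.26352544] [-0.6897354  -1.24166321  0.41280199] 0.05660986960848518 0.0
```

View pics/w3.png

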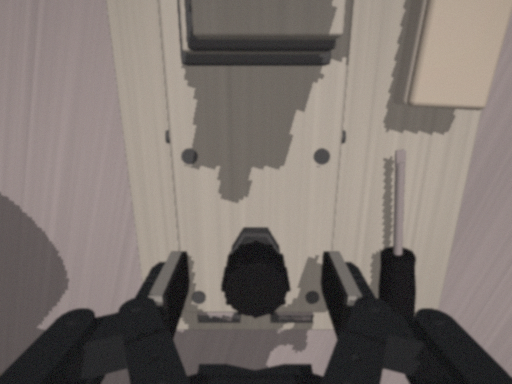

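The knob at (255,278) is centred between the pads (inner edges at 187 and 323). Closing.

Call:
{"name": "move_arm", "arguments": {"steps": [{"offset":[0,0,0],"yaw":0,"grip":0.6},{"offset":[0,0,0],"yaw":0,"grip":0.7},{"offset":[0,0,0],"yaw":0,"grip":0.8},{"offset":[0,0,0],"yaw":0,"grip":0.9},{"offset":[0,0,0],"yaw":0,"grip":0.9}]}}

```text
t: 3.5
tool_pos: [0.5662, -0.1273, 0.2637]
eef_rot: [[-0.291, 0.957, 0.002], [0.957, 0.291, -0.001], [-0.001, 0.002, -1.0]]
force: [0.1, 2.1, 6.5]
width: 0.0258
gripper_force: 59.1
```

Call:
{"name": "move_arm", "arguments": {"steps": [{"offset":[0,0,0],"yaw":0,"grip":0.9},{"offset":[0,0,0],"yaw":0,"grip":0.9},{"offset":[0,0,0],"yaw":0,"grip":0.9}]}}

```text
t: 3.75
tool_pos: [0.5662, -0.1273, 0.2637]
eef_rot: [[-0.291, 0.957, 0.002], [0.957, 0.291, -0.001], [-0.001, 0.002, -1.0]]
force: [0.2, 1.4, 5.3]
width: 0.0261
gripper_force: 59.1
```

Call:
{"name": "move_arm", "arguments": {"steps": [{"offset":[0,0,-0.002],"yaw":0,"grip":0.9},{"offset":[0,0,-0.004],"yaw":0,"grip":0.9},{"offset":[0,0,-0.006],"yaw":0,"grip":0.9},{"offset":[0,0,-0.008],"yaw":0,"grip":0.9},{"offset":[0,0,-0.0095],"yaw":0,"grip":0.9}]}}

```text
t: 4.17
tool_pos: [0.5661, -0.1273, 0.2713]
eef_rot: [[-0.29, 0.957, 0.001], [0.957, 0.29, 0.0], [0.0, 0.001, -1.0]]
force: [7.7, -0.7, -10.3]
width: 0.0258
gripper_force: 59.5
```

Call:
{"name": "move_arm", "arguments": {"steps": [{"offset":[0,0,0],"yaw":0,"grip":0.9},{"offset":[0,0,0],"yaw":0,"grip":0.9}]}}

```text
t: 4.33
tool_pos: [0.5661, -0.1273, 0.2713]
eef_rot: [[-0.29, 0.957, 0.001], [0.957, 0.29, 0.0], [0.0, 0.001, -1.0]]
force: [6.3, 0.3, -8.8]
width: 0.026
gripper_force: 59.6
```

Run:
```python
from h import *
c=arm.capture("side");s=arm.observe();print(s["t"],s["tool_pos"],s["force"],s["width"],s["gripper_force"])
cv2.imwrite("pics/s4.png",cv2.resize(c["color"][100:270,140:340],None,fx=3.5,fy=3.5,interpolation=cv2.INTER_CUBIC))
```

```text
4.3833 [ 0.56612768 -0.12731186  0.27131942] [  6.45287882  -0.6635085  -10.14903746] 0.025618923960447938 59.59974846948171
```

View pics/s4.png

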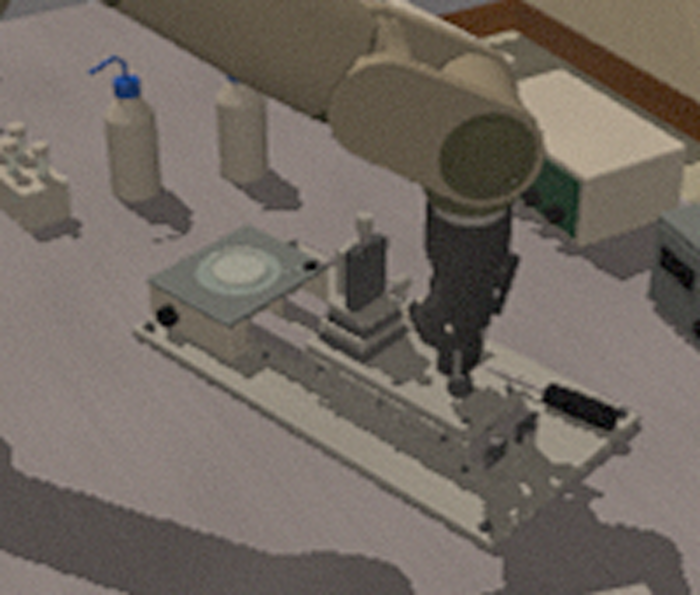

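The knob is gripped and lifted, with a downward force of about 9 N as the spring should give. Measured lift is about 7.6 mm, so I'll add 2 mm and then try a small slide.

Call:
{"name": "move_arm", "arguments": {"steps": [{"offset":[0,0,-0.001],"yaw":0,"grip":0.9},{"offset":[0,0,-0.002],"yaw":0,"grip":0.9},{"offset":[0,0,-0.0022],"yaw":0,"grip":0.9}]}}

```text
t: 4.63
tool_pos: [0.5661, -0.1273, 0.2735]
eef_rot: [[-0.29, 0.957, 0.0], [0.957, 0.29, 0.0], [0.0, 0.001, -1.0]]
force: [6.4, -0.4, -10.0]
width: 0.0259
gripper_force: 59.5
```

Call:
{"name": "move_arm", "arguments": {"steps": [{"offset":[0.0005,0,0],"yaw":0,"grip":0.9},{"offset":[0.0012,0,0],"yaw":0,"grip":0.9},{"offset":[0.002,0,0],"yaw":0,"grip":0.9}]}}

```text
t: 4.88
tool_pos: [0.5656, -0.1254, 0.2734]
eef_rot: [[-0.29, 0.957, 0.001], [0.957, 0.29, 0.0], [0.0, 0.001, -1.0]]
force: [6.5, -1.1, -10.3]
width: 0.0258
gripper_force: 59.6
```

Call:
{"name": "move_arm", "arguments": {"steps": [{"offset":[0.001,0,0],"yaw":0,"grip":0.9},{"offset":[0.002,0,0],"yaw":0,"grip":0.9},{"offset":[0.003,0,0],"yaw":0,"grip":0.9}]}}

```text
t: 5.13
tool_pos: [0.5647, -0.1225, 0.2734]
eef_rot: [[-0.29, 0.957, 0.0], [0.957, 0.29, 0.0], [0.0, 0.001, -1.0]]
force: [6.7, -0.4, -9.6]
width: 0.0253
gripper_force: 59.6
```

The carriage has moved 5 mm with about 2.5 N of drag, so the pin is out of the hole. I'll slide on to about 45 mm with the pin still lifted.

Call:
{"name": "move_arm", "arguments": {"steps": [{"offset":[0.004,0,0],"yaw":0,"grip":0.9},{"offset":[0.008,0,0],"yaw":0,"grip":0.9},{"offset":[0.012,0,0],"yaw":0,"grip":0.9},{"offset":[0.016,0,0],"yaw":0,"grip":0.9},{"offset":[0.02,0,0],"yaw":0,"grip":0.9}]}}

```text
t: 5.55
tool_pos: [0.5588, -0.1033, 0.2735]
eef_rot: [[-0.29, 0.957, 0.001], [0.957, 0.29, 0.0], [-0.0, 0.001, -1.0]]
force: [6.8, -0.9, -10.3]
width: 0.0261
gripper_force: 59.6
```

Call:
{"name": "move_arm", "arguments": {"steps": [{"offset":[0.004,0,0],"yaw":0,"grip":0.9},{"offset":[0.008,0,0],"yaw":0,"grip":0.9},{"offset":[0.012,0,0],"yaw":0,"grip":0.9},{"offset":[0.016,0,0],"yaw":0,"grip":0.9},{"offset":[0.02,0,0],"yaw":0,"grip":0.9}]}}

```text
t: 5.97
tool_pos: [0.553, -0.0841, 0.2735]
eef_rot: [[-0.29, 0.957, 0.001], [0.957, 0.29, 0.0], [-0.0, 0.001, -1.0]]
force: [6.7, -0.9, -10.7]
width: 0.0254
gripper_force: 59.6
```

Call:
{"name": "move_arm", "arguments": {"steps": [{"offset":[0,0,0],"yaw":0,"grip":0.9},{"offset":[0,0,0.001],"yaw":0,"grip":0.9},{"offset":[0,0,0.002],"yaw":0,"grip":0.9},{"offset":[0,0,0.0025],"yaw":0,"grip":0.9}]}}

```text
t: 6.3
tool_pos: [0.5529, -0.0838, 0.2708]
eef_rot: [[-0.29, 0.957, -0.0], [0.957, 0.29, 0.002], [0.002, 0.0, -1.0]]
force: [4.7, 3.5, -8.4]
width: 0.026
gripper_force: 59.7
```

The carriage is at about 45.5 mm with the pin resting on the strip. I'll release, rise, move back 36 mm, shut the fingers and come down behind the knob. Pushing from there leaves the plunger free to drop.

Call:
{"name": "move_arm", "arguments": {"steps": [{"offset":[0,0,0],"yaw":0,"grip":0.6},{"offset":[0,0,0],"yaw":0,"grip":0.4},{"offset":[0,0,0],"yaw":0,"grip":0.2},{"offset":[0,0,0],"yaw":0,"grip":0},{"offset":[0,0,0],"yaw":0,"grip":0}]}}

```text
t: 6.72
tool_pos: [0.5528, -0.0844, 0.2721]
eef_rot: [[-0.29, 0.957, 0.0], [0.957, 0.29, -0.0], [-0.0, 0.0, -1.0]]
force: [0.3, 0.1, 0.2]
width: 0.0806
gripper_force: 0.0
```

Call:
{"name": "move_arm", "arguments": {"steps": [{"offset":[0,0,-0.02],"yaw":0,"grip":0},{"offset":[0,0,-0.05],"yaw":0,"grip":0},{"offset":[-0.018,0,-0.05],"yaw":0,"grip":0.5},{"offset":[-0.036,0,-0.05],"yaw":0,"grip":1},{"offset":[-0.036,0,-0.05],"yaw":0,"grip":1}]}}

```text
t: 7.13
tool_pos: [0.5637, -0.1209, 0.3224]
eef_rot: [[-0.289, 0.957, 0.001], [0.957, 0.289, -0.001], [-0.002, 0.001, -1.0]]
force: [0.0, 0.4, 0.1]
width: 0.0515
gripper_force: 0.0
```

Call:
{"name": "move_arm", "arguments": {"steps": [{"offset":[0,0,0],"yaw":0,"grip":1},{"offset":[0,0,0],"yaw":0,"grip":1},{"offset":[0,0,0],"yaw":0,"grip":1},{"offset":[0,0,0],"yaw":0,"grip":1},{"offset":[0,0,0],"yaw":0,"grip":1}]}}

```text
t: 7.55
tool_pos: [0.5633, -0.1182, 0.3219]
eef_rot: [[-0.291, 0.957, -0.0], [0.957, 0.291, 0.0], [0.0, -0.0, -1.0]]
force: [0.6, 1.0, 0.1]
width: 0.0001
gripper_force: 0.0
```

Run:
```python
from h import *
c=arm.capture("wrist");s=arm.observe();print(s["t"],s["tool_pos"],s["force"],s["width"],s["gripper_force"])
cv2.imwrite("pics/w5.png",c["color"])
```

```text
7.6 [ 0.56328221 -0.11832129  0.32189906] [0.35308952 0.56876396 0.30504438] -0.00041589354381557343 0.0
```

View pics/w5.png

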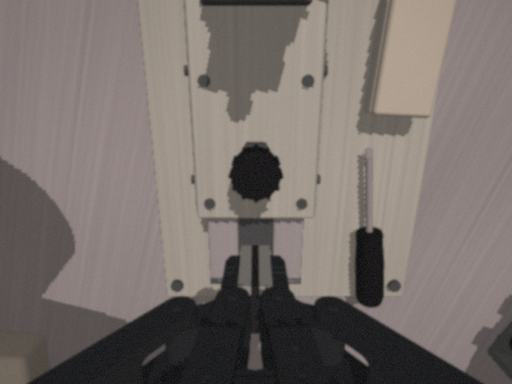

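The knob at (256,173) stands ahead of the shut fingers (tips at about (255,262)) and is centred on them. I'll lower and approach.

Call:
{"name": "move_arm", "arguments": {"steps": [{"offset":[0,0,0.02],"yaw":0,"grip":1},{"offset":[0,0,0.035],"yaw":0,"grip":1},{"offset":[0,0,0.045],"yaw":0,"grip":1},{"offset":[0,0,0.05],"yaw":0,"grip":1},{"offset":[0,0,0.05],"yaw":0,"grip":1}]}}

```text
t: 8.02
tool_pos: [0.5632, -0.1186, 0.2711]
eef_rot: [[-0.291, 0.957, -0.002], [0.957, 0.291, 0.001], [0.001, -0.001, -1.0]]
force: [-0.0, 0.5, -0.3]
width: -0.0
gripper_force: 0.0
```

Call:
{"name": "move_arm", "arguments": {"steps": [{"offset":[0.0015,0,0],"yaw":0,"grip":1},{"offset":[0.003,0,0],"yaw":0,"grip":1},{"offset":[0.0045,0,0],"yaw":0,"grip":1},{"offset":[0.006,0,0],"yaw":0,"grip":1},{"offset":[0.007,0,0],"yaw":0,"grip":1}]}}

```text
t: 8.43
tool_pos: [0.5613, -0.1118, 0.2723]
eef_rot: [[-0.291, 0.957, 0.001], [0.957, 0.291, -0.0], [-0.0, 0.0, -1.0]]
force: [-0.3, 0.3, 0.4]
width: 0.0001
gripper_force: 0.0
```

Call:
{"name": "move_arm", "arguments": {"steps": [{"offset":[0.0012,0,0],"yaw":0,"grip":1},{"offset":[0.0024,0,0],"yaw":0,"grip":1},{"offset":[0.0036,0,0],"yaw":0,"grip":1},{"offset":[0.0048,0,0],"yaw":0,"grip":1}]}}

```text
t: 8.77
tool_pos: [0.56, -0.1075, 0.272]
eef_rot: [[-0.291, 0.957, 0.001], [0.957, 0.291, -0.001], [-0.001, 0.0, -1.0]]
force: [1.7, -6.7, -2.1]
width: 0.0002
gripper_force: 3.3
```

Contact with the knob: about 6 N. From here I push in short calls and watch force and progress.

Call:
{"name": "move_arm", "arguments": {"steps": [{"offset":[0.0012,0,0],"yaw":0,"grip":1},{"offset":[0.0024,0,0],"yaw":0,"grip":1},{"offset":[0.0036,0,0],"yaw":0,"grip":1}]}}

```text
t: 9.02
tool_pos: [0.559, -0.1047, 0.272]
eef_rot: [[-0.29, 0.957, 0.001], [0.957, 0.29, -0.002], [-0.003, 0.001, -1.0]]
force: [2.0, -5.3, -2.5]
width: 0.0002
gripper_force: 3.3
```

Call:
{"name": "move_arm", "arguments": {"steps": [{"offset":[0.0012,0,0],"yaw":0,"grip":1},{"offset":[0.0024,0,0],"yaw":0,"grip":1},{"offset":[0.0036,0,0],"yaw":0,"grip":1}]}}

```text
t: 9.27
tool_pos: [0.558, -0.1012, 0.272]
eef_rot: [[-0.29, 0.957, 0.001], [0.957, 0.29, -0.002], [-0.002, 0.001, -1.0]]
force: [1.4, -6.6, -1.7]
width: -0.0003
gripper_force: 3.1
```

Call:
{"name": "move_arm", "arguments": {"steps": [{"offset":[0.0012,0,0],"yaw":0,"grip":1},{"offset":[0.0024,0,0],"yaw":0,"grip":1},{"offset":[0.0036,0,0],"yaw":0,"grip":1}]}}

```text
t: 9.52
tool_pos: [0.5569, -0.0977, 0.2719]
eef_rot: [[-0.29, 0.957, 0.001], [0.957, 0.29, -0.002], [-0.002, 0.0, -1.0]]
force: [1.8, -5.6, -3.3]
width: 0.0001
gripper_force: 2.8
```

Call:
{"name": "move_arm", "arguments": {"steps": [{"offset":[0.0012,0,0],"yaw":0,"grip":1},{"offset":[0.0024,0,0],"yaw":0,"grip":1},{"offset":[0.0036,0,0],"yaw":0,"grip":1}]}}

```text
t: 9.77
tool_pos: [0.5557, -0.0938, 0.2719]
eef_rot: [[-0.29, 0.957, 0.0], [0.957, 0.29, -0.001], [-0.001, -0.0, -1.0]]
force: [0.8, -2.5, -1.0]
width: -0.0001
gripper_force: 1.3
```

Call:
{"name": "move_arm", "arguments": {"steps": [{"offset":[0.0012,0,0],"yaw":0,"grip":1},{"offset":[0.0024,0,0],"yaw":0,"grip":1},{"offset":[0.0036,0,0],"yaw":0,"grip":1}]}}

```text
t: 10.02
tool_pos: [0.5549, -0.0915, 0.2721]
eef_rot: [[-0.291, 0.957, 0.002], [0.957, 0.291, -0.005], [-0.005, 0.001, -1.0]]
force: [4.4, -18.1, -6.9]
width: -0.0002
gripper_force: 9.1
```

Force jumped to 19 N and the carriage stopped, so the pin has probably dropped in. I'll ease back so nothing presses on the pin.

Call:
{"name": "move_arm", "arguments": {"steps": [{"offset":[-0.0015,0,0],"yaw":0,"grip":1},{"offset":[-0.003,0,0],"yaw":0,"grip":1},{"offset":[-0.01,0,0],"yaw":0,"grip":1},{"offset":[-0.02,0,0],"yaw":0,"grip":1},{"offset":[-0.02,0,0],"yaw":0,"grip":1}]}}

```text
t: 10.43
tool_pos: [0.5609, -0.1108, 0.272]
eef_rot: [[-0.289, 0.957, 0.001], [0.957, 0.289, -0.0], [-0.0, 0.0, -1.0]]
force: [0.0, -0.3, -0.2]
width: 0.0001
gripper_force: 0.0
```

Run:
```python
from h import *
import pickle
c=arm.capture("wrist");s=arm.observe();print(s["t"],s["tool_pos"],s["force"])
o=pickle.load(open("w1.pkl","rb"))
cv2.imwrite("pics/w6.png",c["color"])
d=arm.capture("side");pickle.dump((c,d),open("w6.pkl","wb"))
A=cv2.resize(d["color"][150:270,180:320],(400,343),interpolation=cv2.INTER_CUBIC);B=cv2.resize(c["color"],(400,300))
cv2.imwrite("pics/m6.png",np.hstack([A,np.vstack([B,np.zeros((43,400,3),np.uint8)])]))
```

```text
10.4833 [ 0.5606654  -0.11015071  0.27185524] [0.29403845 0.79522478 0.32948114]
```

View pics/m6.png

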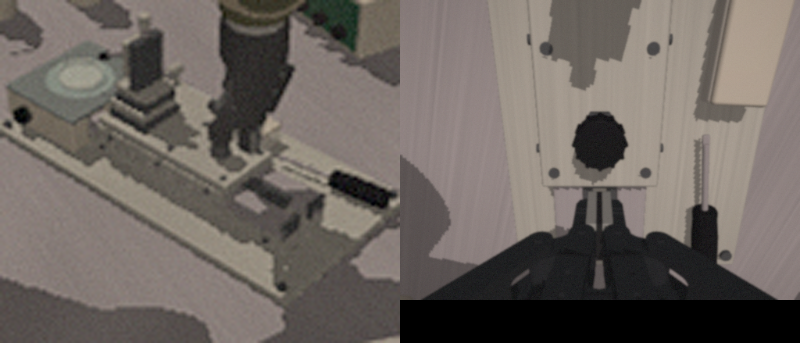

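The fingers are now clear behind the knob at (600,141) in the right panel. To check that the pin is home, I'll compare the knob's apparent height against the carriage's rear screws in w1 (known home), w5 (on the strip) and w6 (now).

Run:
```python
from h import *
import pickle
w1=pickle.load(open("w1.pkl","rb"));w6=pickle.load(open("w6.pkl","rb"))[0]
yd=np.array([-.2907,.9568]);xd=np.array([.9568,.2907])
def blob(im,u,v,w,th):
    g=im.max(2)[v-w:v+w,u-w:u+w].astype(np.uint8);k,l,s,c=cv2.connectedComponentsWithStats((g<th).astype(np.uint8))
    i=1+s[1:,4].argmax();return c[i]+[u-w,v-w],s[i]
# w5 camera pose: same fixed offset/orientation, translate by TCP (yaw equal within .2deg)
w5=dict(w6);T=w6["world_from_camera"].copy();T[:3,3]+=np.array([.56328,-.11832,.3219])-np.array([.56067,-.11015,.27186]);w5["world_from_camera"]=T;w5["color"]=cv2.imread("pics/w5.png")
for n,c,kn,sc in(("w1",w1,(258,176,22),((227,197),(288,197))),("w5",w5,(256,173,34),((210,204),(302,204))),("w6",w6,(256,180,42),((197,222),(313,222)))):
    k,st=blob(c["color"],*kn,45);S=[]
    for u,v in sc:
        g=c["color"].max(2)[v-8:v+9,u-8:u+9].astype(float);th=np.median(g)-45;yy,xx=np.nonzero(g<th);p=(xx.mean()+u-8,yy.mean()+v-8);S.append(onz(c,*p,.072)[:2])
    S=np.array(S);o,d=ray(c,*k);print(n,k.round(1),st,"screw sep",np.linalg.norm(S[0]-S[1]).round(4),"screw y",(S.mean(0)@yd).round(4))
    # height of knob where ray meets plane y = screw y + D
    for D in (.025,.028,.031):
        yk=S.mean(0)@yd+D; tt=(yk-o[:2]@yd)/(d[:2]@yd); print("  D",D,"z",(o+tt*d)[2].round(4),end="")
    print("  diam at z.114~", (st[2]*((o[2]-.114)/.947)/c["K"][0,0]).round(4))
```

```text
w1 [257.3 175.9] [  8   6  28  32 680] screw sep 0.0659 screw y -0.319
  D 0.025 z 0.0743  D 0.028 z 0.0854  D 0.031 z 0.0965  diam at z.114~ 0.0264
w5 [255.3 172.9] [   8    5   51   57 2048] screw sep 0.0662 screw y -0.2742
  D 0.025 z 0.0804  D 0.028 z 0.0919  D 0.031 z 0.1033  diam at z.114~ 0.0294
w6 [255.4 181.1] [   8    6   69   74 3613] screw sep nan screw y nan
  D 0.025 z nan  D 0.028 z nan  D 0.031 z nan  diam at z.114~ 0.0286<stdin>:13: RuntimeWarning: Mean of empty slice.
  ret = ret.dtype.type(ret / rcount)
```

Run:
```python
from h import *
import pickle
c=pickle.load(open("w6.pkl","rb"))[0];yd=np.array([-.2907,.9568]);S=[]
for u,v in((197,222),(313,222)):
    g=c["color"].max(2)[v-9:v+10,u-9:u+10].astype(float);yy,xx=np.nonzero(g<np.median(g)-25)
    print(len(xx),np.median(g),g.min());S.append(onz(c,xx.mean()+u-9,yy.mean()+v-9,.072)[:2])
S=np.array(S);print(np.linalg.norm(S[0]-S[1]),S.mean(0)@yd,"travel",S.mean(0)@yd+.319)
o,d=ray(c,255.4,181.1)
for D in(.025,.028,.031):
    tt=(S.mean(0)@yd+D-o[:2]@yd)/(d[:2]@yd);print(D,(o+tt*d)[2])
```

```text
144 135.0 70.0
142 137.0 69.0
0.06622704138807978 -0.25784718227493664 travel 0.06115281772506337
0.025 0.0770856165478768
0.028 0.08745769616105148
0.031 0.09782977577422619
```

The triangulated knob height sits about 5 mm below the strip height and close to home, with travel at about 61 mm. I'll confirm by feel by lowering the shut fingers gently above the knob. Its top should be at z 0.114 if home, or 0.121 if still on the strip.

Call:
{"name": "move_arm", "arguments": {"steps": [{"offset":[0,0,-0.03],"yaw":0,"grip":1},{"offset":[0,0,-0.032],"yaw":0,"grip":1},{"offset":[0.023,0,-0.032],"yaw":0,"grip":1},{"offset":[0.045,0,-0.032],"yaw":0,"grip":1},{"offset":[0.045,0,-0.032],"yaw":0,"grip":1}]}}

```text
t: 10.95
tool_pos: [0.5465, -0.0634, 0.304]
eef_rot: [[-0.293, 0.956, -0.001], [0.956, 0.293, 0.001], [0.001, -0.0, -1.0]]
force: [-0.0, 0.0, 0.3]
width: -0.0002
gripper_force: 0.0
```

Call:
{"name": "move_arm", "arguments": {"steps": [{"offset":[0,0,0.003],"yaw":0,"grip":1},{"offset":[0,0,0.006],"yaw":0,"grip":1},{"offset":[0,0,0.009],"yaw":0,"grip":1},{"offset":[0,0,0.012],"yaw":0,"grip":1},{"offset":[0,0,0.012],"yaw":0,"grip":1}]}}

```text
t: 11.37
tool_pos: [0.5474, -0.0667, 0.291]
eef_rot: [[-0.29, 0.957, -0.001], [0.957, 0.29, 0.0], [0.001, -0.001, -1.0]]
force: [-0.0, -0.2, 0.7]
width: 0.0002
gripper_force: 0.0
```

Call:
{"name": "move_arm", "arguments": {"steps": [{"offset":[0,0,0.001],"yaw":0,"grip":1},{"offset":[0,0,0.002],"yaw":0,"grip":1},{"offset":[0,0,0.003],"yaw":0,"grip":1}]}}

```text
t: 11.62
tool_pos: [0.5474, -0.0664, 0.2889]
eef_rot: [[-0.29, 0.957, 0.0], [0.957, 0.29, -0.0], [-0.0, 0.0, -1.0]]
force: [0.9, -0.7, -0.1]
width: 0.0
gripper_force: 0.0
```

Call:
{"name": "move_arm", "arguments": {"steps": [{"offset":[0,0,0.001],"yaw":0,"grip":1},{"offset":[0,0,0.002],"yaw":0,"grip":1},{"offset":[0,0,0.002],"yaw":0,"grip":1}]}}

```text
t: 11.87
tool_pos: [0.5475, -0.0663, 0.2874]
eef_rot: [[-0.291, 0.957, 0.001], [0.957, 0.291, -0.0], [-0.001, 0.0, -1.0]]
force: [-1.5, -0.1, 5.5]
width: -0.0002
gripper_force: 2.2
```

Contact comes at tip z ≈ 0.1144 m, so the knob is fully home. Retracting straight up.

Call:
{"name": "move_arm", "arguments": {"steps": [{"offset":[0,0,-0.01],"yaw":0,"grip":1},{"offset":[0,0,-0.04],"yaw":0,"grip":1},{"offset":[0,0,-0.08],"yaw":0,"grip":1},{"offset":[0,0,-0.11],"yaw":0,"grip":1},{"offset":[0,0,-0.11],"yaw":0,"grip":1}]}}

```text
t: 12.28
tool_pos: [0.5476, -0.0662, 0.4039]
eef_rot: [[-0.291, 0.957, 0.011], [0.957, 0.291, -0.004], [-0.007, 0.009, -1.0]]
force: [0.2, 0.5, 0.5]
width: -0.0001
gripper_force: 0.0
```

Call:
{"name": "move_arm", "arguments": {"steps": [{"offset":[0,0,0],"yaw":0,"grip":1},{"offset":[0,0,0],"yaw":0,"grip":1},{"offset":[0,0,0],"yaw":0,"grip":1}]}}

```text
t: 12.53
tool_pos: [0.5473, -0.0663, 0.3957]
eef_rot: [[-0.29, 0.957, -0.002], [0.957, 0.29, 0.001], [0.001, -0.002, -1.0]]
force: [0.2, -0.4, 0.3]
width: -0.0001
gripper_force: 0.0
```

```bash
python3 -c "
from rig import arm
print(arm.observe()['tool_pos']);print(arm.close_job())"
```

```text
[ 0.54726679 -0.06625025  0.3956634 ]
the job is handed in; nothing more can be done
None
```

The carriage is at the working hole (about 61 mm travel) with the plunger home by touch (knob top felt at 0.114 m) and the arm clear; the job was handed in at about 12.5 s, and no verdict came back.

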